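# Clear squash trimmings into the pan under the prep board

## Task

The squash is trimmed: pull out the steel scrap pan under the end of the cutting board, push the three cut-off squash ends (two domed blossom ends and the stem end) off the board into it, and slide the pan fully shut again. Leave the thick flat-topped round, the scooped half, the peeler and the knife where they are.

Things in the scene. Friction and masses are not known exactly. Their poses are not given: they have to be found in the camera images.
- station: Prep station: green plastic cutting board 300 x 460 mm, 20 mm thick, fixed on a low stainless frame; the board's top is 138 mm above the counter. Origin on the counter under the board's centre; x across the board (300 mm), y along it (460 mm), z up. The scrap pan slides out from under the end at its -y. The station is fixed to the counter and does not move.
- board_edge (a point): Middle of the board's end edge over the pan, at the height of the board's top surface (0, -230, 138 mm in the station's frame); same axes as the station. Trimmings pushed over this edge in -y drop into the pan when it is out.
- pan (a joint): How far the scrap pan is pulled out, in m: 0 = fully shut, 0.135 = out at its stop; it slides along the station's -y on level runners, about 1.5 N of friction, and stays where it is left. It may start up to 30 mm ajar.
- pan_handle (a point): Middle of the pan's handle: a level round steel bar 10 mm thick and 130 mm long along the station's x, on two arms at its ends, 48 mm in front of the pan's front wall and 106 mm above the counter. Between the bar and the pan's front wall (and board edge) a gap about 40 mm wide is open from above. The board's top is 32 mm higher than the bar. With the pan shut the bar lies at y = -276 mm in the station's frame. Moves with the pan.
- pan_floor (a point): Centre of the inner floor of the scrap pan, an open steel pan 265 mm (station x) by 162 mm (station y) by 100 mm high, walls 3 mm; its floor is 15 mm above the counter, its rim 112 mm, 6 mm below the underside of the board. Same axes as the station; moves with the pan.
- blossom_a_mid (a point): Larger blossom end: squash-skin dome, 76 mm across at the base and 33 mm high, 90 g, lying cut face down on the board, a small brown scar on top. Point: on its axis, 16.5 mm above its cut face. The three trimmings and the thick round are the four things on the part of the board nearer the pan, in any order, in two rows and two lanes.
- blossom_b_mid (a point): Smaller blossom end: the same dome, 70 mm across and 33 mm high, 90 g, cut face down. Point: on its axis, 16.5 mm above its cut face.
- stem_end_mid (a point): Stem end: low dome 70 mm across with a woody brown stem stub 20 mm thick on top, 47 mm high over all, 80 g, cut face down. Point: on its axis, 16.5 mm above its cut face.
- round_mid (a point): Thick round of peeled squash, to be kept: upright flat-topped orange cylinder 72 mm across and 50 mm high, 200 g, among the trimmings. Point: its centre.
- half_mid (a point): Scooped squash half, to be kept: orange bowl shape 94 mm across and 46 mm high, at the end of the board away from the pan. Point: its centre.
- peeler: Y-shaped peeler, 110 x 60 x 13 mm, lying at the end of the board away from the pan; leave it. Origin under its middle.
- knife: Chef's knife 320 mm long lying on the counter off to the right; leave it. Origin under its bolster.
Not all that is in view belongs to the job. What is shaped like the part that bears blossom_b_mid but red or white is not meant. Leave any black look-alike of the part that bears blossom_a_mid alone.

How it is judged:
By the outcome, as a careful person would: the job done as asked, in the order asked, and still so for the second after the job is handed in, with the robot touching nothing.
It also fails if it takes over 72 s, if anything falls off the work surface, if the arm or the gripper's body presses on something with over 40 N, if the wrist force passes 120 N, or if a joint passes its speed limit or range.

## Robot

A 6-joint arm with a two-finger parallel gripper is mounted at the origin on the work surface. World frame = base frame: x ahead of the robot, y to its left, z up, the work surface at z = 0. Lengths are in m, angles in rad, forces in N, time in s.
With the tool pointing down it reaches from about 0.325 to 0.775 m from the base axis. Payload 5.5 kg.
Tool frame: the origin (TCP) lies midway between the tips of the shut fingers; the grasp point (between the pads) lies 19 mm behind it; z points along the fingers, y is the line along which they close (so a half turn about z gives the same grasp; the last joint's range is limited). The gripper opens to 88 mm and grips with 3 to 60 N. Pads are 20 mm wide; open, the fingers measure 115 mm over their backs; the gripper's body (75 mm by 178 mm) begins 61 mm behind the grasp point.
Start: joints at [1.115, 0.091, 1.231, -0, 1.82, -0.057], TCP at [0.233, 0.553, 0.223] pointing down, gripper open.
Joint ranges: [-2.87, 2.87], [-0.86, 2.18], [0.17, 2.46], [-1.51, 4.65], [0.06, 2.69], [-2.65, 2.65]. Speed limits (rad/s): [2.57, 2.57, 3.01, 3.14, 3.14, 3.14].

## Interface

Orientations are given as a rotation vector (axis times angle).
In Python, from cell import * gives the robot as it stands. Calls block until the motion is done:
- move_pose(position, orientation): joint-space move of the TCP to a pose.
- servo_line(position, rot=None, max_speed=0.15, f_stop=None): straight line of the TCP; rot=None keeps the orientation; max_speed is the mean speed in m/s. With f_stop (N) it stops when the force on the tool has changed by that much, and returns True; else False.
- move_joints(angles): joint-space move.
- gripper_to(opening): opening from 0.0 (shut) to 1.0 (fully open); the grip force is fixed at half the most; returns when the fingers have stopped.
- sleep(seconds).
- ik(position, orientation): joint angles nearest the present ones, or None.
- observe(): the state.
- get_image(name): name is "side" or "top" or "wrist"; returns a dict with "image" (420x560x3 uint8, red, green, blue), "depth" (420x560 float32, m along the optical axis (not along the pixel's ray), 0 where there is no reading), "mtx" (3x3 intrinsics, pixels), "extrinsics" (4x4, takes a point from world to camera coordinates). Camera axes: x right, y up, looking along -z (the intrinsics and any distortion apply to the point x, -y, -z); pixel columns grow to the right and rows downward; lengths in m; the calibration is good to about 2 mm. A picture is of the moment at which its call begins.
A pose or a line that the arm cannot do raises Unreachable and nothing moves.
- close_job(): hands the job in; it is judged then, once.
Trained networks look in a picture, given as the dict that the camera call returned (one of the last four; its "shot" number tells which), for a name from the list of things; names that differ only in an ending like _2 or _b are one class to them, and where a whole thing is asked for, a point or a joint stands for the part that bears it (a point fixed in the world has none). Each returns a list of dicts, best first, with "score" (0 to 1); they miss things now and then, are a little off and sometimes report something else, mostly with a low value. They report only what shows in the picture. A call takes as long as a camera call. They do not tell look-alikes from the thing itself.
- boxes_of(picture, thing): "at" ([column, row] in pixels, amid what is visible of it).
- outline_of(picture, thing): "mask" (420x560 bool, what is visible of it) and "at" ([column, row] in pixels, amid what is visible of it).
- landmark_of(picture, thing): "at" ([column, row] in pixels: a listed point, or the origin of a listed thing).
The state is a dict: "clock": time; "joint_positions": joint angles; "qd": joint speeds; "tau": joint torques, N m; "tcp_pos": TCP position; "tool_rot": TCP orientation; "wrist_force": force on the tool from outside, world axes, zero at the start; "moment": the same for the moment, N m; "opening": opening from 0.0 (shut) to 1.0 (fully open); "gripper_force": force on a finger pad.
Only numpy, scipy, OpenCV 4.12 (cv2) and the standard library are available. Lean on these libraries where they do the work, as an engineer would, in place of code of your own. Each camera call takes 0.05 s, during which the arm holds its last target. There are 200 camera calls.

## Working session

There is one attempt and no reset: what is moved stays moved. The work goes in short steps, each a Python script; the robot and the scene stay as the last script left them, time stands still between calls to the robot, and variables do not carry over. Pictures are saved under pics/ and viewed, at most 10 in all, crops included, and the job is handed in when it is done.

```bash
mkdir -p pics; ls; cat > h.py <<'E'
from cell import *
import numpy as np, cv2
def px2w(p,c,r,z=None):
    """pixel -> world, by depth or by a plane at height z"""
    K=p["mtx"];E=np.array(p["extrinsics"]);R,t=E[:3,:3],E[:3,3]
    d=np.array([(c-K[0][2])/K[0][0],-(r-K[1][2])/K[1][1],-1.])
    o=-R.T@t; w=R.T@d
    s=p["depth"][int(round(r)),int(round(c))] if z is None else (z-o[2])/w[2]
    return o+s*w
def save(p,n,crop=None,k=1):
    im=p["image"][...,::-1]
    if crop: im=im[crop[1]:crop[3],crop[0]:crop[2]]
    cv2.imwrite("pics/"+n,cv2.resize(im,None,fx=k,fy=k,interpolation=cv2.INTER_CUBIC))
E
python3 - <<'E'
from h import *
t=get_image("top");s=get_image("side")
save(t,"top0.png");save(s,"side0.png")
print(t["mtx"],t["extrinsics"],[k for k in t])
for n in ["board_edge","pan_handle","pan_floor","blossom_a_mid","blossom_b_mid","stem_end_mid","round_mid","half_mid","station"]:
    for nm,p in (("top",t),("side",s)):
        for l in landmark_of(p,n)[:4]:
            c,r=l["at"]; print(n,nm,round(l["score"],2),np.round([c,r]),np.round(px2w(p,c,r),3))
E
```

```text
pics
[[506.53059516   0.         272.11937104]
 [  0.         506.53059516 210.85980531]
 [  0.           0.           1.        ]] [[-0.0322976  -0.99946556  0.00504637 -0.07429816]
 [ 0.97485991 -0.03038795  0.2207368  -0.51385044]
 [-0.22046548  0.01204878  0.97532036 -1.30263093]
 [ 0.          0.          0.          1.        ]] ['image', 'depth', 'mtx', 'extrinsics', 'shot']
board_edge top 0.68 [296. 166.] [ 0.651 -0.164  0.013]
board_edge side 0.94 [245. 177.] [ 0.606 -0.145  0.142]
board_edge side 0.63 [276. 153.] [ 0.589 -0.528  0.008]
pan_handle top 0.79 [321. 166.] [ 0.614 -0.223  0.114]
pan_handle side 0.59 [248. 173.] [ 0.614 -0.217  0.109]
pan_handle side 0.32 [244. 173.] [ 0.627 -0.21   0.111]
pan_floor side 0.43 [246. 175.] [ 0.666 -0.361 -0.003]
blossom_a_mid top 0.75 [316. 273.] [ 0.343 -0.204  0.032]
blossom_a_mid top 0.71 [268. 199.] [ 0.516 -0.081  0.169]
blossom_a_mid top 0.21 [139. 161.] [0.633 0.248 0.146]
blossom_b_mid top 0.94 [127. 295.] [0.302 0.298 0.032]
blossom_b_mid top 0.89 [182. 286.] [0.32  0.154 0.033]
blossom_b_mid top 0.87 [203. 208.] [0.498 0.081 0.171]
blossom_b_mid side 0.61 [256. 223.] [0.501 0.107 0.161]
blossom_b_mid side 0.52 [315. 284.] [0.261 0.575 0.442]
blossom_b_mid side 0.48 [310. 323.] [0.266 0.581 0.344]
stem_end_mid top 0.82 [192. 162.] [0.618 0.108 0.168]
stem_end_mid top 0.37 [270. 197.] [ 0.521 -0.086  0.172]
stem_end_mid side 0.79 [217. 219.] [0.616 0.114 0.163]
stem_end_mid side 0.39 [252. 258.] [0.477 0.241 0.152]
round_mid top 0.86 [250. 148.] [ 0.642 -0.039  0.19 ]
round_mid top 0.61 [192. 162.] [0.619 0.108 0.168]
round_mid top 0.27 [318. 167.] [ 0.613 -0.216  0.109]
round_mid side 0.56 [223. 185.] [ 0.638 -0.022  0.187]
half_mid top 0.79 [136. 162.] [0.631 0.254 0.142]
half_mid side 0.68 [196. 250.] [0.633 0.241 0.15 ]
half_mid side 0.2 [242. 175.] [ 0.683 -0.359 -0.003]
station top 0.91 [212. 193.] [0.545 0.061 0.136]
```

View pics/top0.png

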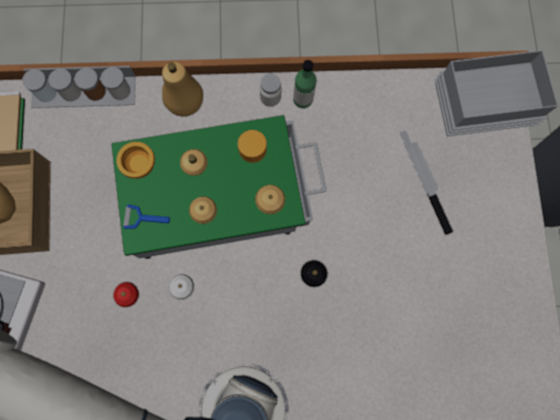

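View pics/side0.png

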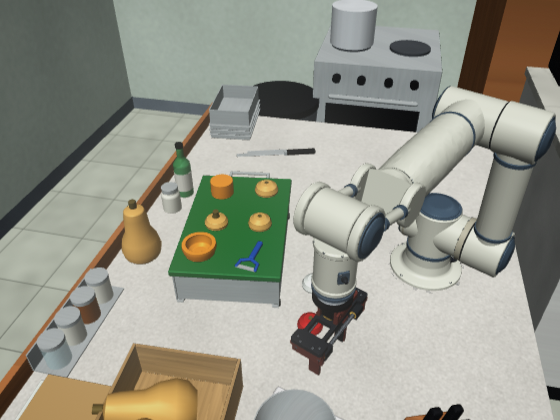

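The top view shows the board around (207,185) with its pan end on the right and the handle bar at about (318,168).

Candidates on the board:
- Dome at (269,199), a blossom end in the near row.
- Dome at (203,209), the other blossom end.
- Stemmed end at (193,161).
- Orange flat round at (252,146), to be kept. It sits in front of the stem end, so I'll have to push the stem end around it.

Look-alikes on the counter, to be left alone: black (314,273), white (181,287) and red (126,294).

Next I'll fit the station frame and check the crop.

```bash
cat >> h.py <<'E'
def cloud(p):
    K=np.array(p["mtx"]);E=np.array(p["extrinsics"]);d=p["depth"]
    r,c=np.indices(d.shape)
    P=np.stack([(c-K[0,2])/K[0,0]*d,-(r-K[1,2])/K[1,1]*d,-d],-1)
    return (P-E[:3,3])@E[:3,:3]
E
python3 - <<'E'
from h import *
import json
t=get_image("top"); W=cloud(t); hsv=cv2.cvtColor(t["image"],cv2.COLOR_RGB2HSV)
box=(W[...,0]>.4)&(W[...,0]<.76)&(W[...,1]>-.3)&(W[...,1]<.36)&(t["depth"]>0)
g=box&(hsv[...,0]>50)&(hsv[...,0]<85)&(hsv[...,1]>120)&(abs(W[...,2]-.138)<.012)
print("board z",np.median(W[g][:,2]))
rc=cv2.minAreaRect(W[g][:,:2].astype(np.float32)); print(rc)
b=cv2.boxPoints(rc); e=[b[1]-b[0],b[2]-b[1]]; y=max(e,key=np.linalg.norm); y=y/np.linalg.norm(y); y=y*np.sign(y[1])
x=np.array([y[1],-y[0]]); o=np.array(rc[0])
json.dump(dict(o=o.tolist(),x=x.tolist(),y=y.tolist()),open("st.json","w"))
print("yaw",np.arctan2(x[1],x[0]),"edge",o-.23*y)
S=(W[...,:2]-o)@np.stack([x,y],1)
on=box&(W[...,2]>.146)&(abs(S[...,0])<.15)&(abs(S[...,1])<.23)
n,l,st,_=cv2.connectedComponentsWithStats(on.astype(np.uint8))
for i in range(1,n):
    if st[i,4]<25: continue
    m=l==i; c,r=cv2.minEnclosingCircle(S[m].astype(np.float32))
    print("obj",np.round(c,3),"r",round(r,3),"top",W[m][:,2].max().round(3),"px",np.argwhere(m).mean(0)[::-1].round(),"bbox",S[m].min(0).round(3),S[m].max(0).round(3))
m=box&(hsv[...,0]>100)&(hsv[...,0]<125)&(hsv[...,1]>150)&(W[...,2]>.12); print("peeler",S[m].min(0),S[m].max(0))
h=(W[...,2]>.09)&(W[...,2]<.125)&(S[...,1]<-.25)&(S[...,1]>-.34)&(abs(S[...,0])<.12)
print("handle",h.sum(),S[h].min(0),S[h].max(0)); c=h&(abs(S[...,0])<.04); print("bar y",np.median(S[c][:,1]),np.median(W[c][:,2]),S[c].min(0),S[c].max(0))
save(t,"crop0.png",(105,110,335,260),3)
E
```

```text
board z 0.13775861591625058
((0.5721256732940674, 0.07565866410732269), (0.2967929542064667, 0.4552542567253113), 8.152438163757324)
yaw 0.14228694 edge [ 0.60474136 -0.15201703]
obj [ 0.067 -0.13 ] r 0.037 top 0.197 px [252. 145.] bbox [ 0.031 -0.167] [ 0.104 -0.095]
obj [0.078 0.162] r 0.047 top 0.191 px [136. 160.] bbox [0.031 0.115] [0.123 0.208]
obj [0.059 0.023] r 0.035 top 0.188 px [194. 161.] bbox [ 0.024 -0.011] [0.094 0.056]
obj [-0.072 -0.153] r 0.038 top 0.176 px [270. 199.] bbox [-0.109 -0.19 ] [-0.036 -0.116]
obj [-0.07   0.017] r 0.035 top 0.177 px [203. 209.] bbox [-0.104 -0.016] [-0.036  0.051]
obj [-0.065  0.159] r 0.059 top 0.159 px [146. 217.] bbox [-0.088  0.102] [-0.024  0.217]
peeler [-0.08823423  0.10418828] [-0.02494006  0.21788645]
handle 425 [-0.11914974 -0.30395782] [ 0.11741337 -0.25004858]
bar y -0.29627752199723223 0.11052391721710775 [-0.03969878 -0.30395782] [ 0.03893326 -0.25018846]
```

View pics/crop0.png

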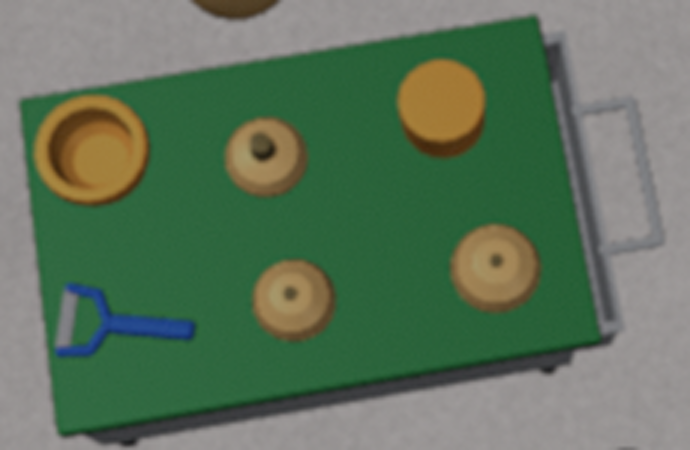

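Sizes match: blossom a is at (-72,-153) mm in the station frame (r 38), blossom b at (-70,17) (r 35) and the stem end at (59,23) (r 35). The round is at (67,-130). The bar is at y ≈ -298 mm, so the pan is about 22 mm ajar. Now I'll hook the bar and pull.

```bash
cat >> h.py <<'E'
import json, os
from scipy.spatial.transform import Rotation as Ro
_s=json.load(open("st.json")) if os.path.exists("st.json") else None
O,X,Y=(np.array(_s[k]) for k in "oxy") if _s else (0,0,0)
def P(x,y,z): return [*(O+x*X+y*Y),z]
def down(a):
    """tool down, its y axis at angle a from the station's x; the half turn with less wrist travel"""
    th=np.arctan2(X[1],X[0])+a; best=None
    for k in (0,np.pi):
        yv=np.array([np.cos(th+k),np.sin(th+k),0]); z=np.array([0,0,-1.])
        r=Ro.from_matrix(np.stack([np.cross(yv,z),yv,z],1)).as_rotvec()
        q=ik(P(0,-.1,.25),r)
        if q is not None and (best is None or abs(q[5])<best[0]): best=(abs(q[5]),r,q)
    return best[1]
def st():
    o=observe(); t=np.array(o["tcp_pos"]); d=t[:2]-O
    return "t=%.1f st=(%.3f,%.3f,%.3f) F=%s op=%.2f"%(o["clock"],d@X,d@Y,t[2],np.round(o["wrist_force"],1),o["opening"])
E
python3 - <<'E'
from h import *
r=down(0); print(r)
gripper_to(0.0)
move_pose(P(0,-.273,.26),r); print(st())
print(servo_line(P(0,-.273,.088),max_speed=.15,f_stop=6)); print(st())
t=get_image("wrist")
print(servo_line(P(0,-.42,.088),max_speed=.08,f_stop=12)); print(st())
save(get_image("side"),"side1.png",(150,120,350,270),3)
E
```

```text
[2.05791427 2.37372982 0.        ]
t=5.3 st=(0.000,-0.272,0.260) F=[-0.1  0.1  0.3] op=0.00
False
t=6.6 st=(0.001,-0.273,0.089) F=[ 0.7 -0.3  0.9] op=0.00
True
t=8.1 st=(-0.000,-0.394,0.087) F=[-0.7  2.   2.4] op=0.00
```

View pics/side1.png

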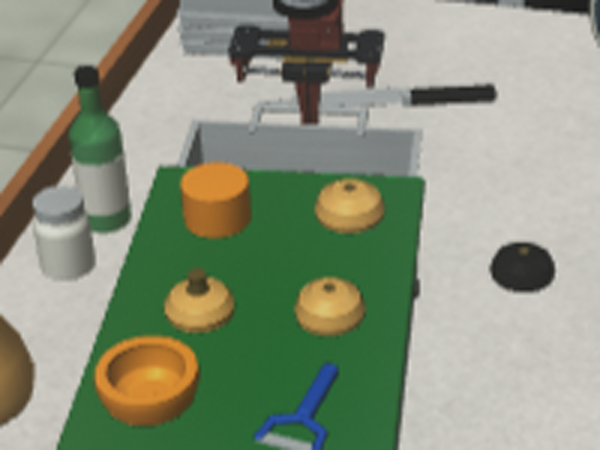

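The pan is at its stop (bar ≈ -409 mm). The near blossom end is at about (349,205) in the crop and the far one at (330,305), both in a clear lane. I'll push both with the fingers partly open as a two-point pusher.

```bash
cat >> h.py <<'E'
def push(x,y0,y1,z=.143,x1=None,v=.12):
    servo_line(P(x,y0,.21),max_speed=.25)
    print("down hit",servo_line(P(x,y0,z),max_speed=.12,f_stop=6),st())
    print("push hit",servo_line(P(x if x1 is None else x1,y1,z),max_speed=v,f_stop=15),st())
    p=observe()["tcp_pos"]; servo_line([p[0],p[1],.21],max_speed=.25)
E
python3 - <<'E'
from h import *
servo_line(P(0,-.394,.2),max_speed=.25)
gripper_to(.42)
push(-.072,-.100,-.247)
save(get_image("top"),"a.png",(105,110,365,280),2)
push(-.070,.067,-.247)
t=get_image("top");s=get_image("side")
A=np.hstack([cv2.resize(t["image"][110:280,105:365],(390,300)),cv2.resize(s["image"][120:270,150:350],(400,300))])
cv2.imwrite("pics/ab.png",A[...,::-1])
E
```

```text
down hit False t=11.5 st=(-0.072,-0.100,0.144) F=[0.  0.6 1.4] op=0.42
push hit False t=12.9 st=(-0.072,-0.246,0.143) F=[-0.2  0.2  0.6] op=0.42
down hit False t=15.5 st=(-0.070,0.067,0.144) F=[-0.4  0.5  0.1] op=0.42
push hit False t=18.2 st=(-0.070,-0.247,0.143) F=[0.6 0.2 0.2] op=0.42
```

View pics/ab.png

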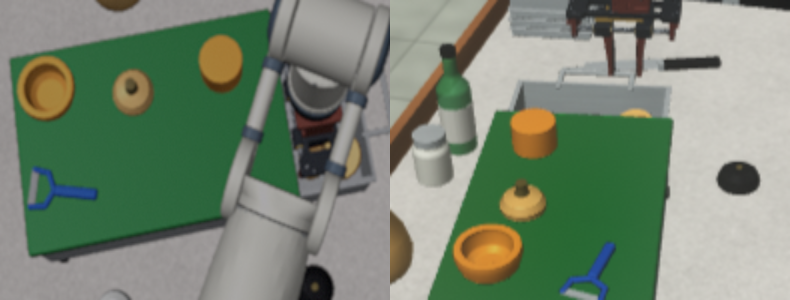

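Both blossom ends are gone from the board, and at least one shows in the pan at (350,155) and (635,115). The stem end is at (133,92), and the round, half and peeler haven't moved. I'll slide the stem end sideways into the clear lane, then look.

```bash
python3 - <<'E'
from h import *
r=down(np.pi/2)
move_pose(P(.110,.023,.23),r); print(st())
push(.110,.023,.023,x1=-.008,v=.1)
move_pose(P(-.05,.12,.25),down(0)); print(st())
t=get_image("top"); W=cloud(t); S=(W[...,:2]-O)@np.stack([X,Y],1)
for l in landmark_of(t,"stem_end_mid")[:3]: c,rr=l["at"]; w=px2w(t,c,rr,.155); print(l["score"],l["at"],(w[:2]-O)@np.stack([X,Y],1))
save(t,"stem.png",(105,110,365,280),2.5)
E
```

```text
t=20.5 st=(0.110,0.022,0.230) F=[ 0.1 -0.2  0. ] op=0.42
down hit False t=21.5 st=(0.110,0.023,0.144) F=[-0.8 -0.2  0.2] op=0.42
push hit False t=22.8 st=(-0.008,0.023,0.143) F=[-1.2 -1.1 -0.7] op=0.42
t=24.5 st=(-0.050,0.120,0.249) F=[ 0.6 -0.7 -0.1] op=0.42
0.83 [197.4, 200.4] [-0.04687408  0.02760209]
```

View pics/stem.png

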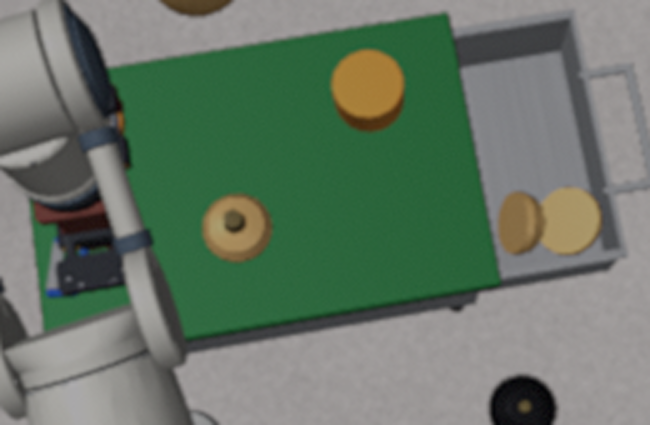

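The stem end is at (-47,25) mm (crop 237,227), and both blossom ends lie in the pan at (520,222) and (568,220). The lane past the round is clear. I'll push the stem end off, aiming slightly toward +x so it lands away from the others.

```bash
python3 - <<'E'
from h import *
push(-.047,.075,-.247,x1=-.018)
servo_line(P(-.018,-.247,.26),max_speed=.25)
r=down(0)
gripper_to(0)
move_pose(P(0,-.455,.25),r); print(st())
t=get_image("top");s=get_image("side")
A=np.hstack([cv2.resize(t["image"][110:280,105:365],(390,300)),cv2.resize(s["image"][120:270,150:350],(400,300))])
cv2.imwrite("pics/c.png",A[...,::-1])
W=cloud(t); S=(W[...,:2]-O)@np.stack([X,Y],1)
m=(abs(S[...,0])<.13)&(S[...,1]>-.352)&(S[...,1]<-.24); print("pan content top z",np.percentile(W[m][:,2],[50,90,97]))
E
```

```text
down hit False t=25.7 st=(-0.047,0.075,0.144) F=[ 0.2  0.1 -0.5] op=0.42
push hit False t=28.6 st=(-0.018,-0.247,0.143) F=[-0.5 -0.2  0.1] op=0.42
t=30.9 st=(0.000,-0.454,0.250) F=[0.6 0.5 0.3] op=0.00
pan content top z [0.0229966  0.5739455  0.57771489]
```

View pics/c.png

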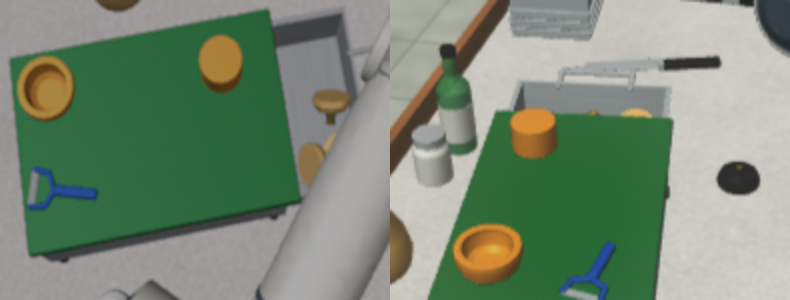

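All three trimmings are in the pan: the stem end on its side at (330,105) and the blossom ends at (312,160) and behind the arm. None rises above the rim. The round, half and peeler are where they were. Now I'll shut the pan.

```bash
python3 - <<'E'
from h import *
print(servo_line(P(0,-.45,.088),max_speed=.15,f_stop=6),st())
print(servo_line(P(0,-.278,.088),max_speed=.08,f_stop=14),st())
sleep(.3); print(st())
E
```

```text
False t=32.2 st=(0.001,-0.450,0.090) F=[-0.7 -0.2  0. ] op=0.01
True t=34.0 st=(-0.000,-0.292,0.088) F=[ 0.7 -2.6  3.3] op=0.01
t=34.3 st=(-0.001,-0.292,0.087) F=[ 0.6 -3.   1.7] op=0.01
```

```bash
python3 - <<'E'
from h import *
print(servo_line(P(0,-.280,.088),max_speed=.02,f_stop=15),st())
servo_line(P(0,-.33,.088),max_speed=.1)
servo_line(P(0,-.33,.25),max_speed=.25)
move_pose([.30,-.40,.30],down(0)); print(st())
t=get_image("top");s=get_image("side")
W=cloud(t); S=(W[...,:2]-O)@np.stack([X,Y],1)
c=(abs(S[...,0])<.04)&(W[...,2]>.09)&(W[...,2]<.125)&(S[...,1]<-.24)&(S[...,1]>-.34)
print("bar y",np.percentile(S[c][:,1],[2,25,50]))
A=np.hstack([cv2.resize(t["image"][110:280,105:365],(390,300)),cv2.resize(s["image"][120:270,150:350],(400,300))])
cv2.imwrite("pics/d.png",A[...,::-1])
E
```

```text
True t=34.6 st=(-0.001,-0.292,0.087) F=[ 0.9 -1.4  2. ] op=0.01
t=37.3 st=(-0.336,-0.432,0.299) F=[ 0.  -0.3 -0.4] op=0.01
bar y [-0.28108101 -0.27862101 -0.27586813]
```

View pics/d.png

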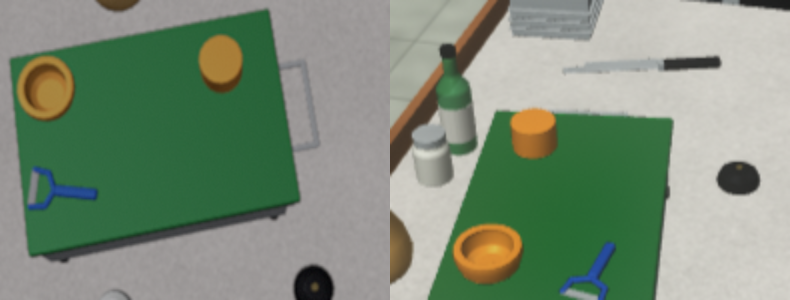

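The pan is shut: the bar reads -276 mm and now sits close to the board edge at (300,105). The board holds only the round, half and peeler, and the knife and look-alikes in view haven't moved. Handing in.

```bash
python3 -c "
from h import *
print(close_job())"
```

```text
the job is handed in; nothing more can be done
None
```

The job is done and handed in at about 37 s: all three trimmings are in the pan, the pan is fully shut, and the round, half, peeler and knife are where they were.

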